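# Rock the stuck tube block out of the dry block heater

### The arm

A 6-joint arm with a two-finger parallel gripper is mounted at the origin on the work surface. World frame = base frame: x ahead of the robot, y to its left, z up, the work surface at z = 0. Lengths are in m, angles in rad, forces in N, time in s.
With the tool pointing down it reaches from about 0.25 to 0.775 m from the base axis. Payload 4 kg.
Tool frame: the origin (TCP) lies midway between the tips of the shut fingers; the grasp point (between the pads) lies robot.grip_point_offset behind it (robot.grip_point_offset is the distance from the TCP to the grasp point, in m); z points along the fingers, x is the direction in which the jaws open and shut, and the axes are right-handed (so a half turn about z gives the same grasp; the last joint's range is limited). The gripper opens to 94 mm and grips with 3 to 60 N. Pads are 16 mm wide; open, the fingers measure 119 mm over their backs; the gripper's body (75 mm by 177 mm) begins 78 mm behind the grasp point.
Start: joints at [1.203, 0.087, 1.371, -0, 1.684, -0.103], TCP at [0.144, 0.531, 0.206] pointing down, gripper open.
Joint ranges: [-3.1, 3.1], [-0.76, 2.03], [0.27, 2.55], [-1.08, 4.22], [0.17, 2.65], [-2.57, 2.57]. Speed limits (rad/s): [2.79, 2.79, 3.14, 3.14, 3.14, 3.14].

### API

Orientations are given as [roll, pitch, yaw] about the fixed x, y, z axes, in that order (R = Rz(yaw) Ry(pitch) Rx(roll)).
In Python, from bench import robot, optics, finder gives the robot as it stands. The module is installed in compiled form; this text tells all that it offers.
- The arm moves only by the tool arm_command, never from a script. Its argument "plan" is a list of rows, each a list of 5 numbers: the opening, from 0 (shut) to 1 (fully open), then the shift along the world's x, y, z in m, then the turn about the world's z in degrees. A call has 1 to 10 rows; each row is the pose to reach, as a shift and turn from the pose commanded when the call began; what a row does not reach only later rows make up. A row lasts 1/8 s, in which the tool goes at most 62.5 mm and 10.7 degrees, less where a joint would pass 70% of its speed; a pose out of reach is approached as far as the arm can. A call with a gripper value outside its range is refused whole. The fingers move at their own pace and stop on an object; the grip force is fixed at half the most. Time passes only in rows, so rows that repeat a pose let the fingers close. It gives the time, the measured TCP pose, the force and the opening at its end, in the units of the state.
- robot.get_obs(): the state, without advancing time (a new reading comes with each control period).
- optics.snapshot(name): name is "side" or "top"; returns a dict with "image" (400x640x3 uint8, red, green, blue), "fx", "fy", "cx", "cy" (pixels), "dist" ([k1, k2, p1, p2, k3] as OpenCV has them; the pictures are not rectified), "position" and "rotation" of the camera in the world. Camera axes: x right, y down, z forward; pixel columns grow to the right and rows downward; lengths in m; the calibration is good to about 2 mm. A picture is of the moment at which its call begins. There is no depth.
- robot.close_job(): hands the job in, once; it reports no verdict.
Trained networks look in the newest picture that a camera, given by its name, has taken for a name from the list of things; names that differ only in an ending like _2 or _b are one class to them, and where a whole thing is asked for, a point or a joint stands for the part that bears it (a point fixed in the world has none). Each returns a list of dicts, best first, with "p" (0 to 1); they miss things now and then, are a little off and sometimes report something else, mostly with a low value. They report only what shows in the picture. A call takes as long as a camera call. They do not tell look-alikes from the thing itself.
- finder.masks_of(label, camera): "pixels" (400x640 bool, what is visible of it) and "extent" ([left, top, right, bottom] in pixels, round what is visible of it).
The state is a dict: "time": time; "joint_positions": joint angles; "qvel": joint speeds; "joint_torque": joint torques, N m; "tool_pos": TCP position; "ee_rot": TCP orientation; "wrist_force": force on the tool from outside, world axes, zero at the start; "wrist_torque": the same for the moment, N m; "width": finger opening in m.
Only numpy, scipy, OpenCV 4.12 (cv2) and the standard library are available. Lean on these libraries where they do the work, as an engineer would, in place of code of your own. Each camera call takes 0.05 s, during which the arm holds its last target.

### The job

Press both white tube caps fully down, then take the aluminium tube block by its black grip and work it free: it is clamped tightly in the heater's well, so tip it several degrees in the well, first towards the control-panel end and then the other way, rocking on until it comes loose, and do not lift the heater off the bench or disturb the bottle and glassware around it. Finish still holding the block in the gripper, about level and just clear above its well (a finger's breadth or two), with both caps still down; do not put it down.

Things in the scene. Friction and masses are not known exactly. Their poses are not given: they have to be found in the camera images.
- heater: White dry block heater, 90 mm high. Origin on the bench plane under the centre of its well, z up; housing from x = -130 (end with the blue control panel, lying flat on the deck) to +60 mm, y = -80 to +80 mm. It cannot slide or tip but only rests by its weight (1.8 kg, 18 N): a straight pull that beats both clamp bars (some 30 N or more) lifts the heater instead.
- well (a point): Centre of the well's mouth, level with the heater's deck 90 mm above the bench. The well is 56 mm (heater x) by 106 mm (y), 30 mm deep, its floor 60 mm above the bench. The block can tilt about 0.15 rad either way about the y axis before it meets the rim.
- clamps (a point): Midpoint between two hidden spring-loaded steel bars parallel to heater y, 72 mm above the bench. They press on the block's two long faces (x = -25 and +25 mm) and hold it by friction until its underside has risen 12 to 15 mm. Tilting the block about y lets one side slip past its bar at a time (about 0.8 N m), so it climbs out in steps.
- block: Aluminium tube block, 50 mm (x) by 100 mm (y) by 42 mm high, about 0.4 kg, seated 30 mm deep in the well with 3 mm clearance all round, its axes along the heater's at the start. Origin at the centre of its underside, z up. On its top face: a black plastic upright grip in the middle, 16 mm (x) by 24 mm (y) by 46 mm high (from z = 42 to 88 mm), and two capped tubes at y = +36 and -36 mm, x = 0.
- grip_top (a point): Centre of the top face of the block's black grip, 88 mm above the block's underside.
- cap_left (a joint): Height in m by which the cap at the block's y = +36 mm stands proud: 0 fully down, up to 0.009. A push-fit, it stays where it is left; pushing it down takes about 5 N and it then meets a hard stop.
- cap_right (a joint): The same for the cap at the block's y = -36 mm.
- cap_left_top (a point): Centre of the top of the white cap at the block's y = +36 mm: a disc of 20 mm diameter, 10 mm high, its top 52 mm above the block's underside when fully down.
- cap_right_top (a point): The same for the cap at the block's y = -36 mm.
- wash_bottle: White plastic bottle with black cap, 64 mm diameter, 150 mm high, origin at the centre of its underside. To be left alone.
- beaker: Glass beaker, 72 mm diameter, 90 mm high, origin at the centre of its underside. To be left alone.
- flask: Conical glass flask, 72 mm diameter, 108 mm high, origin at the centre of its underside. To be left alone.
Things that resemble listed ones, but are neither listed nor needed, are in the scene too. Leave any yellow look-alike of the block alone. There is more than one size of the heater; the job needs the largest.

How it is judged:
By the outcome, as a careful person would: the job done as asked, in the order asked, and still so for the second after the job is handed in, while the arm keeps its last pose, push and grip.
It also fails if it takes over 48 s, if anything falls off the work surface, if the arm or the gripper's body presses on something with over 40 N, if the wrist force passes 120 N, or if a joint passes its speed limit or range.

## Working session

There is one attempt and no reset: what is moved stays moved. The work goes in short steps, Python scripts to look and compute and a tool call to move; the robot and the scene stay as the last step left them, time stands still between calls to the robot, and variables do not carry over. Pictures are saved under pics/ and viewed, and the job is handed in when it is done.

Besides the shell and the picture viewer there is one more tool, called after "Request:" by a JSON object that holds its "fn" and its "kwargs". arm_command: Moves the arm, as the interface text tells. Its arguments: {"type":"object","properties":{"plan":{"type":"array","items":{"type":"array","items":{"type":"number"}}}},"required":["plan"]}

```bash
mkdir -p pics; python3 - <<'E'
from bench import robot, optics, finder
import cv2
print(robot.get_obs(), robot.grip_point_offset)
for n in ("side","top"):
    s=optics.snapshot(n); cv2.imwrite(f"pics/{n}0.png",s["image"][:,:,::-1])
    print({k:v for k,v in s.items() if k!="image"})
    for l in ("heater","block","cap_left","grip_top","wash_bottle"):
        for m in finder.masks_of(l,n): print(n,l,m["p"],m["extent"])
E
```

```text
{'time': 0.0, 'joint_positions': array([ 1.20289214e+00,  8.79476439e-02,  1.37223660e+00,  6.72805442e-06,
        1.68354235e+00, -1.03078640e-01]), 'qvel': array([ 0.00046105,  0.00028576, -0.00021616, -0.0006606 , -0.00092491,
       -0.0003971 ]), 'joint_torque': array([ 5.22477694e-04, -3.40182137e+01, -3.02426684e+01,  7.17410585e-02,
        3.29829566e-02, -1.48295908e-04]), 'tool_pos': array([0.14375816, 0.53033508, 0.20431712]), 'ee_rot': array([-3.14136643e+00,  2.12193078e-03,  1.30597177e+00]), 'wrist_force': array([ 0.24518413, -0.55395129, -0.12300561]), 'wrist_torque': array([ 0.0370474 , -0.0027974 ,  0.05958338]), 'width': 0.09408029108857455} 0.0188
{'fx': 370.64527933171735, 'fy': 370.64527933171735, 'cx': 320.8883189660505, 'cy': 196.22882439704182, 'dist': array([-0.01580409,  0.        ,  0.        ,  0.        ,  0.        ]), 'position': array([ 0.17170288, -0.69977005,  0.7446728 ]), 'rotation': array([-2.22601572, -0.01241721, -0.56831457])}
side heater 0.75 [376.1, 203.6, 437.6, 263.4]
side heater 0.71 [251.4, 188.8, 337.7, 271.7]
side heater 0.58 [293.3,
[... 322 characters left out ...]
114443653, 'fy': 368.4075114443653, 'cx': 321.56768055478994, 'cy': 192.19508611249069, 'dist': array([-0.00931521,  0.        ,  0.        ,  0.        ,  0.        ]), 'position': array([0.54077711, 0.00177426, 1.12573173]), 'rotation': array([-3.08449737, -0.01654571, -1.56853132])}
top heater 0.95 [211.1, 110.1, 270.2, 169.3]
top heater 0.76 [353.3, 101.3, 408.2, 162.2]
top heater 0.66 [287.5, 173.2, 363.3, 255.3]
top block 0.87 [244.3, 180.0, 271.4, 216.9]
top block 0.77 [306.3, 188.4, 340.6, 216.2]
top cap_left 0.52 [306.9, 206.6, 311.5, 210.3]
top cap_left 0.19 [290.8, 172.0, 362.6, 252.3]
top grip_top 0.78 [245.3, 181.9, 273.1, 215.0]
top wash_bottle 0.69 [171.8, 179.1, 207.4, 205.6]
```

```bash
python3 - <<'E'
import cv2
for n,(x0,y0,x1,y1) in (("side",(230,120,430,270)),("top",(160,90,420,285))):
    i=cv2.imread(f"pics/{n}0.png")
    k=800/(x1-x0)
    k=min(k,600/(y1-y0))
    cv2.imwrite(f"pics/{n}0z.png",cv2.resize(i[y0:y1,x0:x1],None,fx=k,fy=k,interpolation=cv2.INTER_CUBIC))
    print(n,k)
E
```

```text
side 4.0
top 3.076923076923077
```

View pics/side0.png

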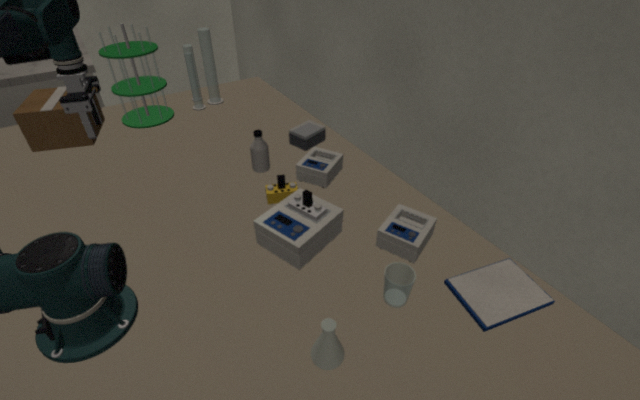

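View pics/top0.png

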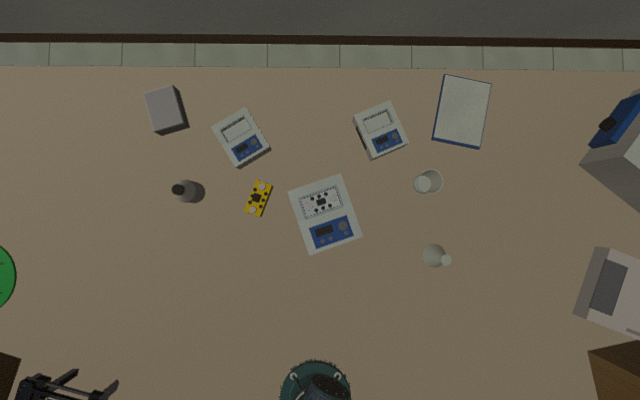

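```bash
sleep 1
```

```text
(no output)
```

View pics/side0z.png

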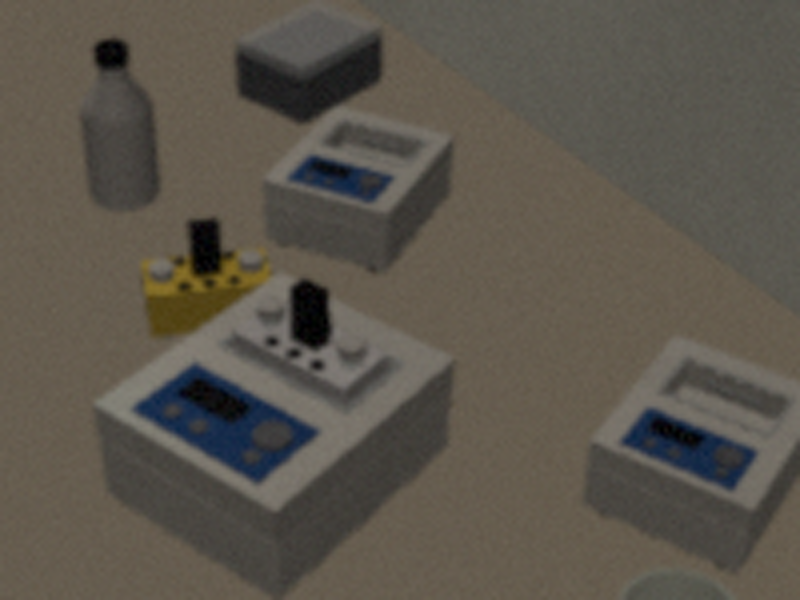

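View pics/top0z.png

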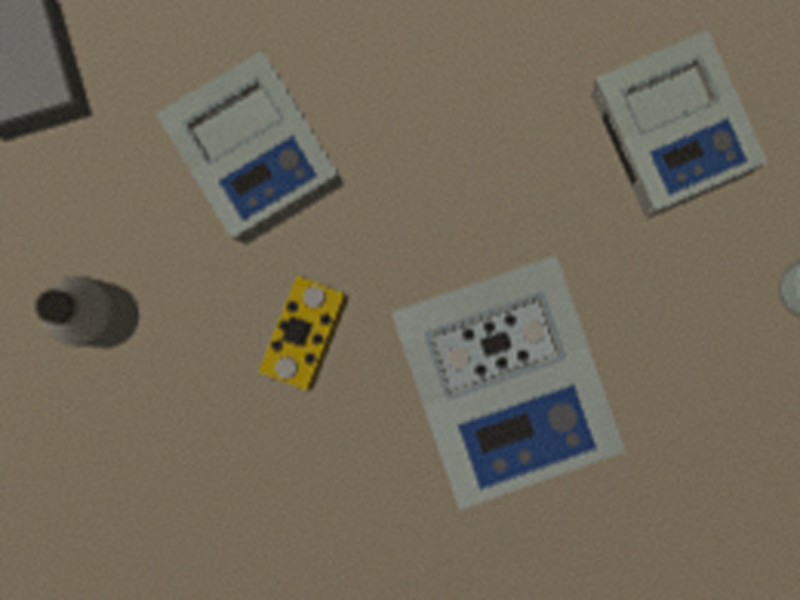

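```bash
cat > h.py <<'E'
import numpy as np, cv2
from scipy.spatial.transform import Rotation as R
from scipy.optimize import least_squares
def proj(s,P):
    Rm=np.array(s["rotation"]); Rm=R.from_euler("xyz",Rm).as_matrix() if Rm.ndim==1 else Rm
    Rcw=Rm.T; t=-Rcw@s["position"]
    K=np.array([[s["fx"],0,s["cx"]],[0,s["fy"],s["cy"]],[0,0,1.]])
    return cv2.projectPoints(np.atleast_2d(P).astype(float),cv2.Rodrigues(Rcw)[0],t,K,s["dist"])[0][:,0]
def crop(s,name,box,k):
    x0,y0,x1,y1=box
    cv2.imwrite(name,cv2.resize(s["image"][y0:y1,x0:x1,::-1],None,fx=k,fy=k,interpolation=cv2.INTER_CUBIC))
def px(z,k,o): return (np.array(z,float)+.5)/k-.5+np.array(o)
E
cat > fit.py <<'E'
from h import *
from bench import robot, optics
s=optics.snapshot("side"); t=optics.snapshot("top")
C=np.array([[60,80,90],[60,-80,90],[-130,-80,90],[-130,80,90]])/1e3
ut=px([(393,312),(556,258),(624,452),(460,508)],800/260,(160,90))
us=px([(280,275),(453,365),(278,512),(97,403)],4,(230,120))
def W(p,C): 
    c,sn=np.cos(p[2]),np.sin(p[2]); return C@np.array([[c,-sn,0],[sn,c,0],[0,0,1]]).T+[p[0],p[1],0]
for nm,f in (("both",lambda p:np.r_[(proj(t,W(p,C))-ut).ravel(),(proj(s,W(p,C))-us).ravel()]),("top",lambda p:(proj(t,W(p,C))-ut).ravel()),("side",lambda p:(proj(s,W(p,C))-us).ravel())):
    r=least_squares(f,[.55,0,.3]); print(nm,r.x,np.round(r.fun,1))
    if nm=="both":p=r.x
G=np.array([[0,0,148],[0,36,112],[0,-36,112],[0,36,121],[0,-36,121]])/1e3
print(W(p,G)); print(proj(t,W(p,G)));print(proj(s,W(p,G)))
# overlay
for cam,nm,box,k in ((t,"t",(280,160,370,260),6),(s,"s",(245,170,345,275),5.7)):
    crop(cam,f"pics/{nm}1c.png",box,k); im=cv2.imread(f"pics/{nm}1c.png")
    for P,c in ((C,(0,255,0)),(G[:3],(0,0,255)),(G[3:],(255,0,255))):
        for u in proj(cam,W(p,P)):
            q=(u+.5-np.array(box[:2]))*k-.5; cv2.drawMarker(im,tuple(int(v) for v in q),c,0,8,1)
    cv2.imwrite(f"pics/{nm}1.png",im)
E
python3 fit.py
```

```text
both [ 0.57378458 -0.0141441   0.33347499] [-0.1 -0.5  0.7 -1.3  0.8 -0.5  0.   0.1 -0.1 -0.3  0.3 -1.2 -1.1  0.4
 -1.2  0.4]
top [ 0.57237115 -0.01323984  0.33169958] [-0.4 -0.1  0.4 -0.7  0.4  0.1 -0.4  0.6]
side [ 0.57498774 -0.01515624  0.33480837] [ 0.3 -0.3  0.8 -1.2 -0.4  0.5 -0.6  0.5]
[[ 0.57378458 -0.0141441   0.148     ]
 [ 0.56200075  0.01987268  0.112     ]
 [ 0.58556841 -0.04816089  0.112     ]
 [ 0.56200075  0.01987268  0.121     ]
 [ 0.58556841 -0.04816089  0.121     ]]
[[321.49776593 200.81377194]
 [308.90286506 205.50477809]
 [333.63500318 197.01436164]
 [308.84416634 205.43544671]
 [333.79724452 196.86939773]]
[[306.87765285 192.05252526]
 [297.11687036 197.47427015]
 [317.26565633 207.83448404]
 [297.03028841 194.90590374]
 [317.28736117 205.23274872]]
```

View pics/t1.png

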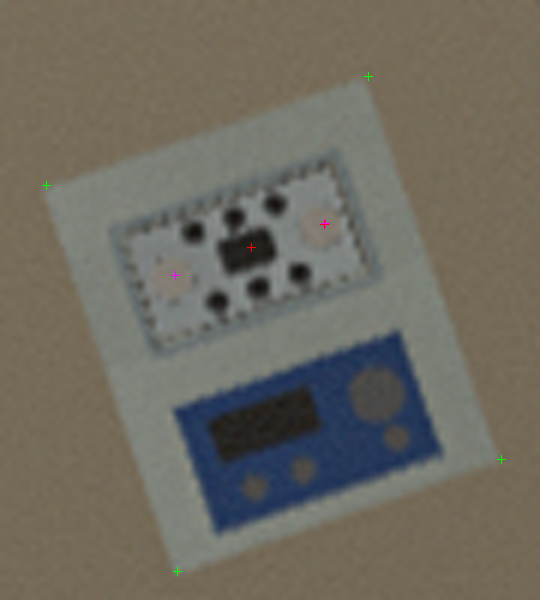

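View pics/s1.png

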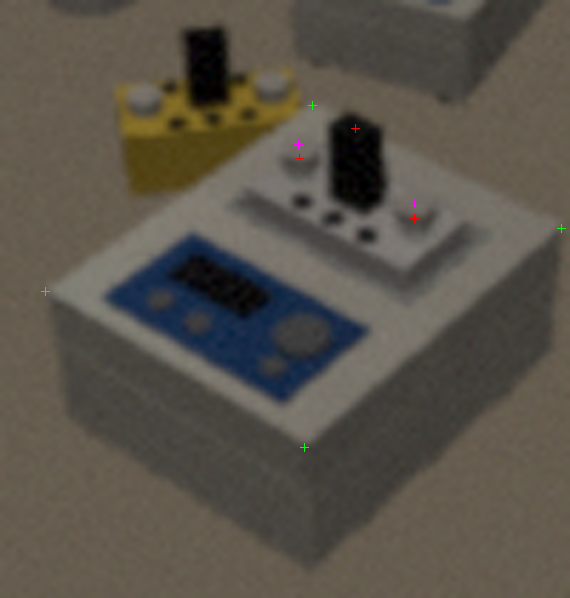

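Request:
{"fn": "arm_command", "kwargs": {"plan": [[0,0.418,-0.511,-0.02,34.3],[0,0.418,-0.511,-0.02,34.3],[0,0.418,-0.511,-0.02,34.3],[0,0.418,-0.511,-0.02,34.3],[0,0.418,-0.511,-0.02,34.3],[0,0.418,-0.511,-0.02,34.3],[0,0.418,-0.511,-0.02,34.3],[0,0.418,-0.511,-0.02,34.3],[0,0.418,-0.511,-0.02,34.3],[0,0.418,-0.511,-0.02,34.3]]}}

```text
time: 1.95
tool_pos: [0.5298, 0.059, 0.1874]
ee_rot: [3.141, -0.0, 1.904]
wrist_force: [-0.1, 0.1, -0.0]
width: 0.0005
```

Request:
{"fn": "arm_command", "kwargs": {"plan": [[0,0.0322,-0.039,-0.01,0],[0,0.0322,-0.039,-0.01,0],[0,0.0322,-0.039,-0.03,0],[0,0.0322,-0.039,-0.03,0]]}}

```text
time: 2.45
tool_pos: [0.5593, 0.0226, 0.1557]
ee_rot: [-3.138, -0.002, 1.905]
wrist_force: [0.2, 0.3, -0.2]
width: 0.0006
```

```bash
cat > look.py <<'E'
import sys
from h import *
from bench import robot, optics
n=sys.argv[1]
s=optics.snapshot("side"); crop(s,f"pics/s_{n}.png",(250,140,350,240),6)
t=optics.snapshot("top"); crop(t,f"pics/t_{n}.png",(270,160,370,260),6)
o=robot.get_obs()
for k in ("time","tool_pos","ee_rot","wrist_force","wrist_torque","width","joint_positions"): print(k,np.round(o[k],4))
E
python3 look.py a
```

```text
time 2.55
tool_pos [0.5605 0.0226 0.1577]
ee_rot [ 3.1413e+00 -2.0000e-04  1.9057e+00]
wrist_force [-0.6352  0.3863  0.0187]
wrist_torque [ 0.0372  0.0034 -0.0123]
width 0.0005
joint_positions [-6.0900e-02  1.2530e-01  1.4236e+00  3.0000e-04  1.5925e+00 -1.9667e+00]
```

View pics/s_a.png

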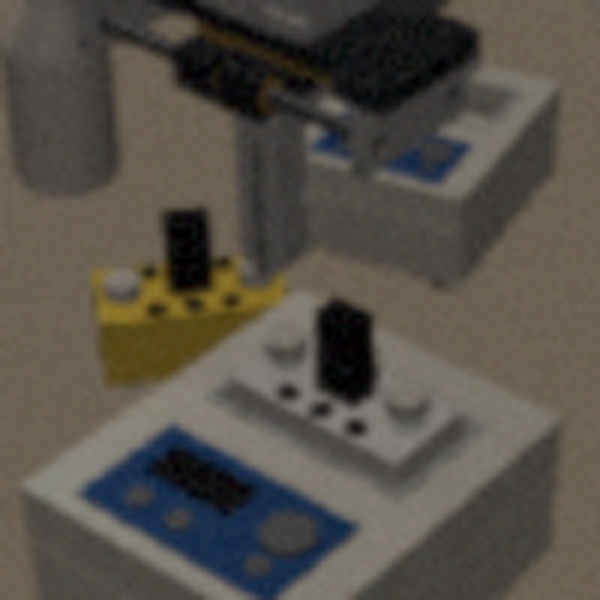

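Request:
{"fn": "arm_command", "kwargs": {"plan": [[0,0.001,-0.0025,-0.025,0],[0,0.001,-0.0025,-0.033,0],[0,0.001,-0.0025,-0.036,0],[0,0.001,-0.0025,-0.039,0]]}}

```text
time: 3.05
tool_pos: [0.5623, 0.0195, 0.1191]
ee_rot: [3.14, 0.001, 1.905]
wrist_force: [-0.6, 0.4, -1.1]
width: 0.0005
```

```bash
python3 look.py b; python3 -c "
from h import *
from bench import optics
s=optics.snapshot('side'); print((proj(s,[0.562,0.02,0.118])-[250,140])*6)"
```

```text
time 3.15
tool_pos [0.5622 0.0194 0.1187]
ee_rot [3.1405e+00 3.0000e-04 1.9048e+00]
wrist_force [-0.8003  0.294  -0.5448]
wrist_torque [ 0.0206  0.0211 -0.0121]
width 0.0007
joint_positions [-6.6500e-02  1.4660e-01  1.4779e+00  1.0000e-04  1.5159e+00 -1.9712e+00]
[[282.21775007 334.44838357]]
```

View pics/s_b.png

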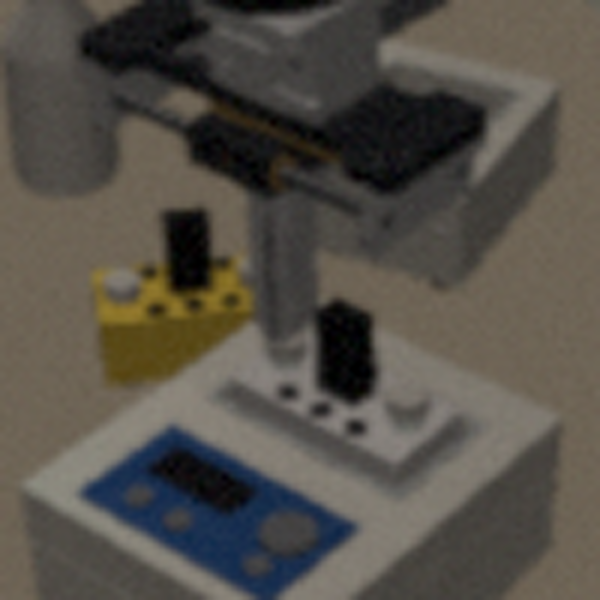

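The shut fingers stand over the left cap (about 285,345 in the crop), just touching. I'll press on in small steps.

Request:
{"fn": "arm_command", "kwargs": {"plan": [[0,0,0,-0.002,0],[0,0,0,-0.004,0]]}}

```text
time: 3.45
tool_pos: [0.5623, 0.0193, 0.1155]
ee_rot: [3.14, 0.0, 1.905]
wrist_force: [-1.4, 0.5, 5.0]
width: 0.0004
```

Request:
{"fn": "arm_command", "kwargs": {"plan": [[0,0,0,-0.002,0],[0,0,0,-0.004,0]]}}

```text
time: 3.7
tool_pos: [0.5623, 0.0193, 0.1121]
ee_rot: [3.14, 0.001, 1.905]
wrist_force: [-4.1, 1.3, 12.4]
width: 0.0005
```

Request:
{"fn": "arm_command", "kwargs": {"plan": [[0,0,0,-0.001,0],[0,0,0,-0.001,0]]}}

```text
time: 3.95
tool_pos: [0.5623, 0.0193, 0.1121]
ee_rot: [3.139, 0.001, 1.905]
wrist_force: [-3.9, 0.4, 10.3]
width: 0.0006
```

Request:
{"fn": "arm_command", "kwargs": {"plan": [[0,0,0,-0.002,0],[0,0,0,-0.002,0]]}}

```text
time: 4.2
tool_pos: [0.5624, 0.0193, 0.1121]
ee_rot: [3.138, 0.001, 1.905]
wrist_force: [-7.3, 0.1, 17.3]
width: 0.0005
```

Request:
{"fn": "arm_command", "kwargs": {"plan": [[0,0,0,0.055,0],[0,0.0,0.0,0.055,0],[0,0.0234,-0.068,0.055,0],[0,0.0234,-0.068,0.055,0],[0,0.0234,-0.068,0.055,0],[0,0.0234,-0.068,0.025,0],[0,0.0234,-0.068,0.013,0],[0,0.0234,-0.068,0.011,0]]}}

```text
time: 5.2
tool_pos: [0.5846, -0.0477, 0.1173]
ee_rot: [-3.14, -0.001, 1.906]
wrist_force: [-0.1, -0.5, 0.3]
width: 0.0006
```

```bash
python3 look.py c
```

```text
time 5.3
tool_pos [ 0.5853 -0.0482  0.1184]
ee_rot [ 3.1413 -0.      1.9054]
wrist_force [ 0.4198 -0.1329  0.216 ]
wrist_torque [ 0.0652  0.0057 -0.0031]
width 0.0005
joint_positions [-1.7880e-01  2.0130e-01  1.4154e+00  2.0000e-04  1.5247e+00 -2.0842e+00]
```

View pics/s_c.png

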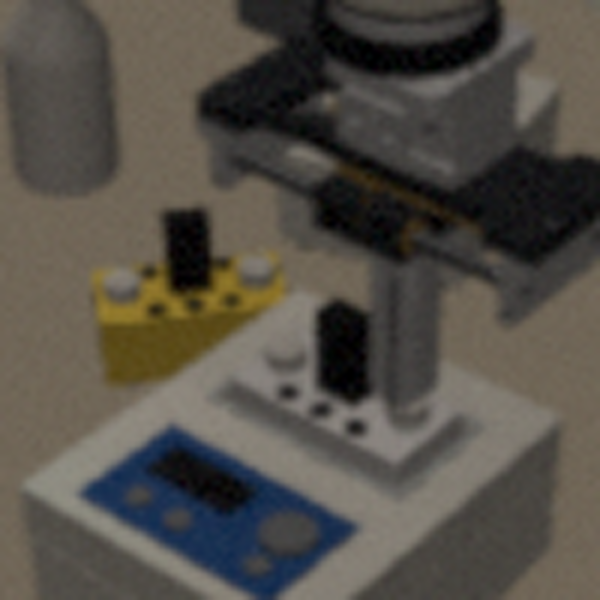

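Request:
{"fn": "arm_command", "kwargs": {"plan": [[0,0,0,-0.002,0],[0,0,0,-0.004,0],[0,0,0,-0.006,0],[0,0,0,-0.008,0]]}}

```text
time: 5.8
tool_pos: [0.5859, -0.0487, 0.1122]
ee_rot: [3.139, 0.001, 1.905]
wrist_force: [-3.1, 0.7, 11.3]
width: 0.0002
```

Request:
{"fn": "arm_command", "kwargs": {"plan": [[0,0,0,-0.002,0],[0,0,0,-0.002,0]]}}

```text
time: 6.05
tool_pos: [0.5859, -0.0487, 0.1121]
ee_rot: [3.138, 0.001, 1.905]
wrist_force: [-4.9, 1.3, 13.0]
width: 0.0003
```

Request:
{"fn": "arm_command", "kwargs": {"plan": [[0,0,0,0.055,0],[0.45,0.0,0.0,0.055,0],[0.45,-0.012,0.034,0.055,0],[0.45,-0.012,0.034,0.055,0],[0.45,-0.012,0.034,0.055,0],[0.45,-0.012,0.034,0.055,0]]}}

```text
time: 6.8
tool_pos: [0.5733, -0.0155, 0.1625]
ee_rot: [-3.141, -0.0, 1.904]
wrist_force: [-0.2, 0.1, 0.6]
width: 0.0416
```

```bash
python3 look.py d
```

```text
time 6.9
tool_pos [ 0.5733 -0.0154  0.1628]
ee_rot [-3.1411e+00 -1.0000e-04  1.9038e+00]
wrist_force [ 0.1086 -0.2043  0.2679]
wrist_torque [ 0.0375 -0.0208 -0.0054]
width 0.0423
joint_positions [-1.2560e-01  1.5170e-01  1.3839e+00 -1.0000e-04  1.6065e+00 -2.0294e+00]
```

View pics/s_d.png

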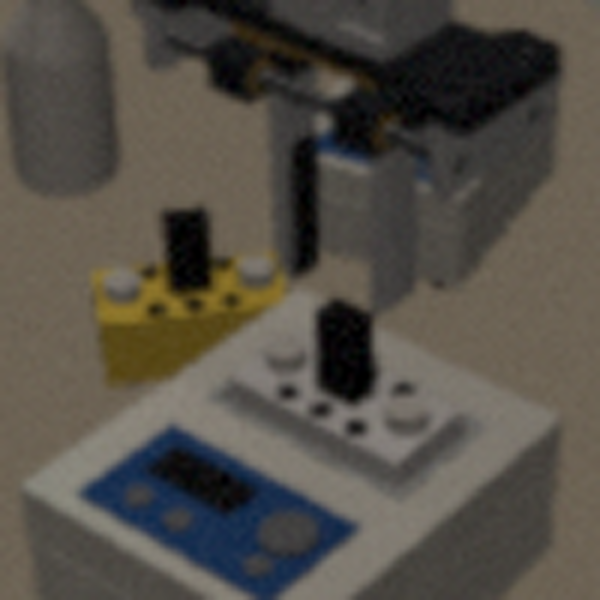

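Request:
{"fn": "arm_command", "kwargs": {"plan": [[0.45,0.0005,0.001,-0.03,0],[0.45,0.0005,0.001,-0.045,0],[0.45,0.0005,0.001,-0.045,0],[0.2,0.0005,0.001,-0.045,0],[0,0.0005,0.001,-0.045,0],[0,0.0005,0.001,-0.045,0],[0,0.0005,0.001,-0.045,0]]}}

```text
time: 7.78
tool_pos: [0.5742, -0.0131, 0.1194]
ee_rot: [3.139, -0.0, 1.905]
wrist_force: [-0.9, 3.1, 4.0]
width: 0.0236
```

```bash
python3 look.py e
```

```text
time 7.875
tool_pos [ 0.5742 -0.0131  0.1194]
ee_rot [ 3.1395e+00 -3.0000e-04  1.9051e+00]
wrist_force [-0.7746  3.2979  5.6019]
wrist_torque [0.6273 0.1927 0.1277]
width 0.024
joint_positions [-1.2230e-01  1.7150e-01  1.4481e+00  1.2000e-03  1.5202e+00 -2.0275e+00]
```

View pics/s_e.png

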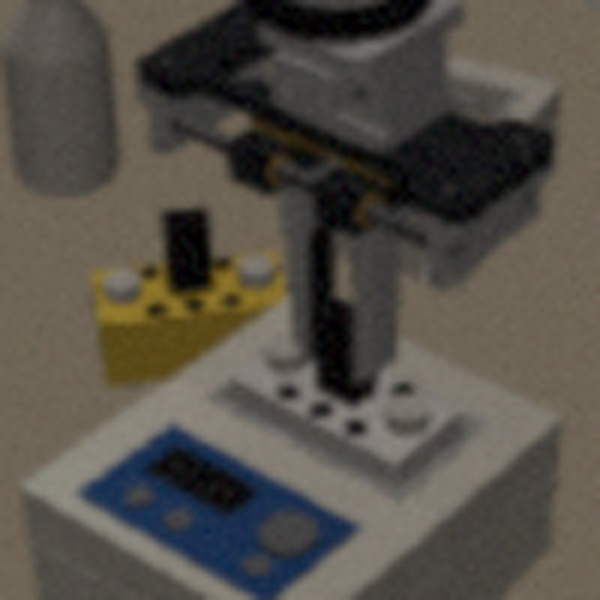

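Request:
{"fn": "arm_command", "kwargs": {"plan": [[0,-0.0019,-0.0007,0.0005,0],[0,-0.0038,-0.0013,0.001,0],[0,-0.0057,-0.002,0.0018,0],[0,-0.0076,-0.0026,0.0025,0]]}}

```text
time: 8.38
tool_pos: [0.5702, -0.0146, 0.1202]
ee_rot: [3.131, -0.0, 1.906]
wrist_force: [10.7, 5.3, -6.3]
width: 0.0242
```

```bash
python3 look.py f
```

```text
time 8.475
tool_pos [ 0.57   -0.0147  0.1203]
ee_rot [ 3.1315e+00 -1.0000e-04  1.9053e+00]
wrist_force [10.8373  4.9318 -5.0091]
wrist_torque [ 1.1418 -2.0836  0.0248]
width 0.0237
joint_positions [-0.1281  0.1563  1.4639  0.0046  1.5125 -2.0336]
```

View pics/s_f.png

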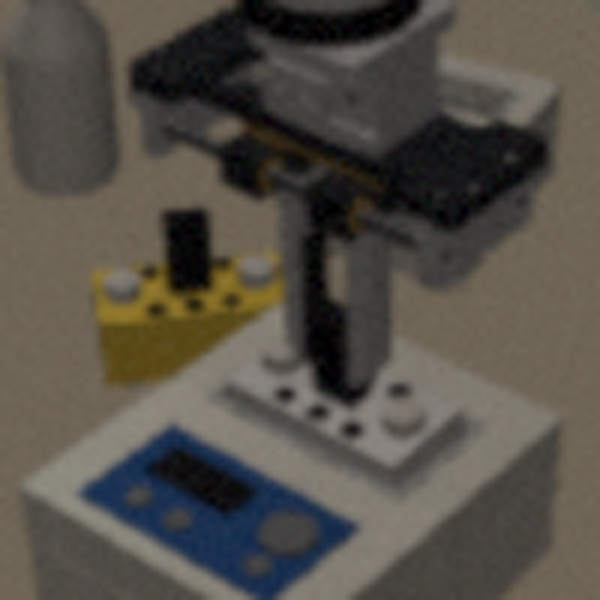

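Request:
{"fn": "arm_command", "kwargs": {"plan": [[0,-0.0019,-0.0007,0.0007,0],[0,-0.0038,-0.0013,0.0014,0],[0,-0.0057,-0.002,0.002,0],[0,-0.0057,-0.002,0.002,0]]}}

```text
time: 8.98
tool_pos: [0.5651, -0.0165, 0.1214]
ee_rot: [3.13, -0.0, 1.905]
wrist_force: [13.1, 5.7, -7.5]
width: 0.0237
```

```bash
python3 look.py g
```

```text
time 9.075
tool_pos [ 0.5651 -0.0165  0.1215]
ee_rot [ 3.1303e+00 -3.0000e-04  1.9055e+00]
wrist_force [13.2655  5.1282 -8.059 ]
wrist_torque [ 1.2335 -2.6674  0.0716]
width 0.0244
joint_positions [-0.1327  0.1441  1.4753  0.0053  1.5123 -2.0385]
```

View pics/s_g.png

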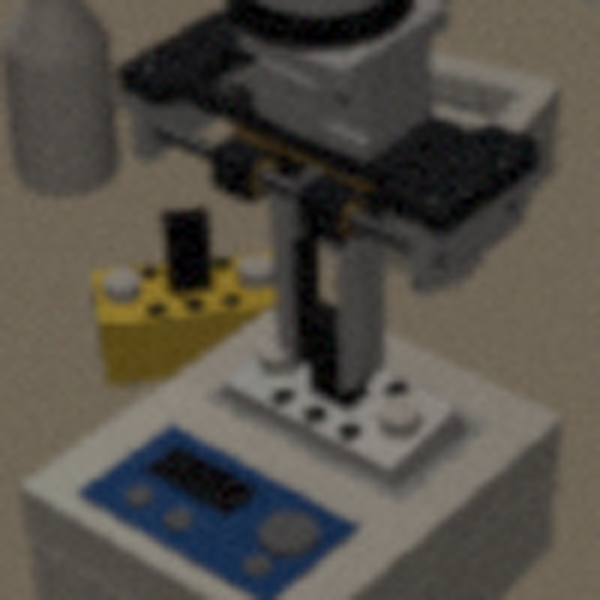

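Request:
{"fn": "arm_command", "kwargs": {"plan": [[0,0.0028,0.001,0,0],[0,0.0057,0.002,0.0005,0],[0,0.0085,0.003,0.001,0],[0,0.0113,0.0039,0.0017,0],[0,0.0142,0.0049,0.0024,0]]}}

```text
time: 9.7
tool_pos: [0.5694, -0.015, 0.1223]
ee_rot: [-3.127, -0.002, 1.904]
wrist_force: [-9.8, -3.5, -3.8]
width: 0.0236
```

Request:
{"fn": "arm_command", "kwargs": {"plan": [[0,0.0019,0.0007,0.0007,0],[0,0.0038,0.0013,0.0014,0],[0,0.0057,0.002,0.002,0]]}}

```text
time: 10.07
tool_pos: [0.5741, -0.0133, 0.1239]
ee_rot: [-3.125, -0.002, 1.903]
wrist_force: [-10.1, -3.3, -4.0]
width: 0.024
```

Request:
{"fn": "arm_command", "kwargs": {"plan": [[0,0.0019,0.0007,0.0009,0],[0,0.0038,0.0013,0.0018,0],[0,0.0057,0.002,0.0026,0],[0,0.0076,0.0026,0.0034,0]]}}

```text
time: 10.58
tool_pos: [0.581, -0.0109, 0.1258]
ee_rot: [-3.122, -0.003, 1.903]
wrist_force: [-11.1, -3.6, -10.2]
width: 0.024
```

```bash
python3 look.py i
```

```text
time 10.675
tool_pos [ 0.5813 -0.0108  0.1259]
ee_rot [-3.1231e+00 -3.0000e-03  1.9034e+00]
wrist_force [-10.8613  -3.3314  -7.2742]
wrist_torque [-0.646   2.1852  0.1031]
width 0.0239
joint_positions [-0.1128  0.1989  1.4031 -0.0053  1.5575 -2.0161]
```

View pics/s_i.png

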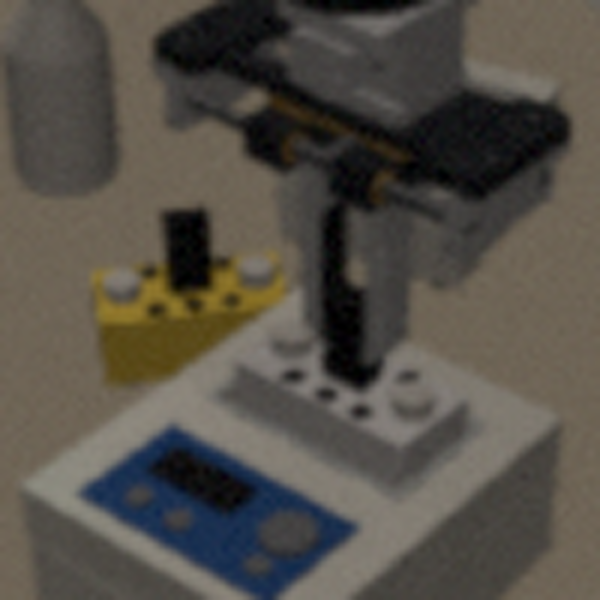

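Request:
{"fn": "arm_command", "kwargs": {"plan": [[0,0.0014,0.0005,0.0003,0],[0,-0.0028,-0.001,0.0003,0],[0,-0.0057,-0.002,0.0006,0],[0,-0.0085,-0.003,0.001,0],[0,-0.0113,-0.0039,0.0017,0],[0,-0.0142,-0.0049,0.0026,0]]}}

```text
time: 11.42
tool_pos: [0.5746, -0.013, 0.1324]
ee_rot: [3.139, -0.001, 1.905]
wrist_force: [4.5, 2.3, -23.0]
width: 0.0237
```

Request:
{"fn": "arm_command", "kwargs": {"plan": [[0,-0.0019,-0.0007,0.0009,0],[0,-0.0038,-0.0013,0.0018,0],[0,-0.0057,-0.002,0.0026,0],[0,-0.0076,-0.0026,0.0034,0]]}}

```text
time: 11.92
tool_pos: [0.5682, -0.0153, 0.1368]
ee_rot: [3.136, -0.0, 1.905]
wrist_force: [7.5, 2.7, -22.5]
width: 0.024
```

```bash
python3 look.py j
```

```text
time 12.025
tool_pos [ 0.5681 -0.0153  0.137 ]
ee_rot [ 3.1359e+00 -1.0000e-04  1.9053e+00]
wrist_force [  7.2994   1.3203 -21.56  ]
wrist_torque [ 0.5936 -1.5022  0.0271]
width 0.0237
joint_positions [-0.1283  0.1466  1.4412  0.0026  1.5488 -2.0337]
```

View pics/s_j.png

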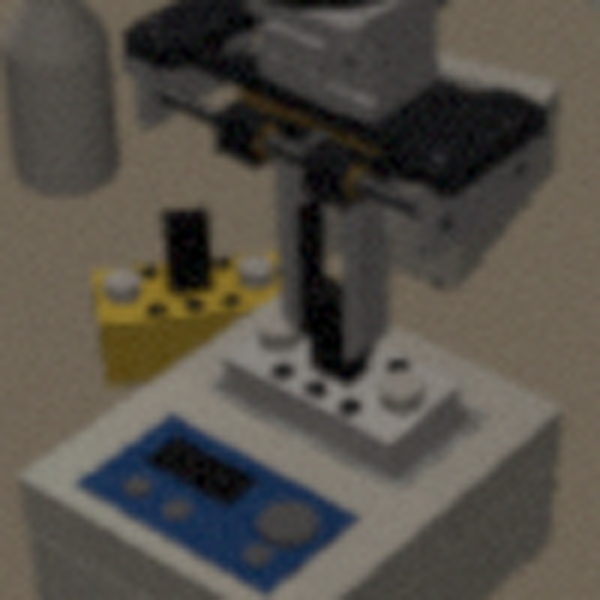

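Request:
{"fn": "arm_command", "kwargs": {"plan": [[0,0,0,-0.002,0],[0,0,0,-0.004,0],[0,0,0,-0.006,0],[0,0,0,-0.008,0]]}}

```text
time: 12.52
tool_pos: [0.5686, -0.0152, 0.131]
ee_rot: [3.134, 0.0, 1.905]
wrist_force: [3.9, 2.2, -10.7]
width: 0.0237
```

```bash
python3 look.py k
```

```text
time 12.625
tool_pos [ 0.5684 -0.0152  0.1311]
ee_rot [3.1344e+00 5.0000e-04 1.9054e+00]
wrist_force [  4.9708   2.6396 -15.0677]
wrist_torque [ 0.68   -1.      0.0382]
width 0.0235
joint_positions [-0.1281  0.1489  1.4503  0.0028  1.5356 -2.0337]
```

View pics/s_k.png

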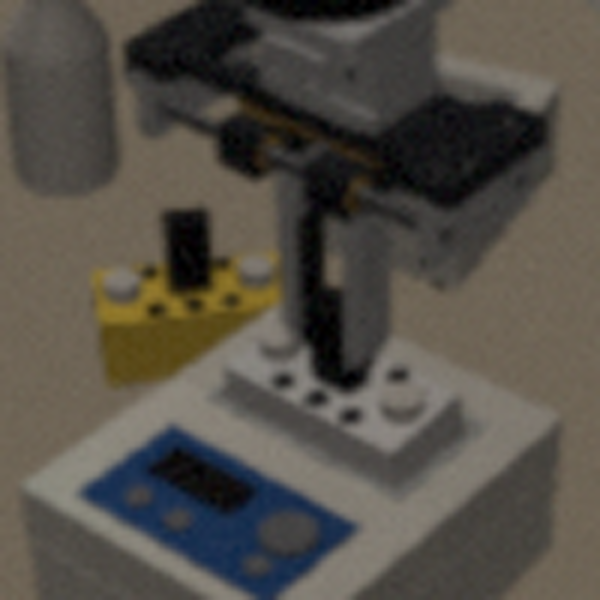

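Request:
{"fn": "arm_command", "kwargs": {"plan": [[0,-0.0015,-0.0005,-0.001,0],[0,-0.003,-0.001,-0.001,0],[0,-0.0047,-0.0016,-0.001,0]]}}

```text
time: 13.0
tool_pos: [0.5654, -0.0163, 0.1318]
ee_rot: [3.129, 0.001, 1.906]
wrist_force: [4.9, 3.6, -9.9]
width: 0.0237
```

Request:
{"fn": "arm_command", "kwargs": {"plan": [[0,0.0028,0.001,-0.001,0],[0,0.0057,0.002,-0.001,0],[0,0.0085,0.003,-0.001,0]]}}

```text
time: 13.38
tool_pos: [0.5683, -0.0155, 0.1325]
ee_rot: [-3.14, 0.002, 1.905]
wrist_force: [-13.3, -0.5, 12.1]
width: 0.0234
```

Request:
{"fn": "arm_command", "kwargs": {"plan": [[0,0.0028,0.001,0.0003,0],[0,0.0057,0.002,0.0007,0]]}}

```text
time: 13.62
tool_pos: [0.5726, -0.0141, 0.1336]
ee_rot: [-3.137, 0.001, 1.904]
wrist_force: [-14.3, -0.1, 13.4]
width: 0.0239
```

Request:
{"fn": "arm_command", "kwargs": {"plan": [[0,0.0,0.0,0.002,0],[0,0.0015,0.0005,0.004,0]]}}

```text
time: 13.88
tool_pos: [0.5735, -0.0137, 0.1341]
ee_rot: [-3.134, 0.0, 1.904]
wrist_force: [-9.8, -0.2, -1.4]
width: 0.0234
```

```bash
python3 look.py l
```

```text
time 13.975
tool_pos [ 0.5738 -0.0136  0.1341]
ee_rot [-3.1344e+00  4.0000e-04  1.9043e+00]
wrist_force [-10.0652  -0.6475   3.1269]
wrist_torque [0.0369 2.3726 0.0466]
width 0.0244
joint_positions [-0.1203  0.1695  1.4208 -0.0035  1.5577 -2.0245]
```

View pics/s_l.png

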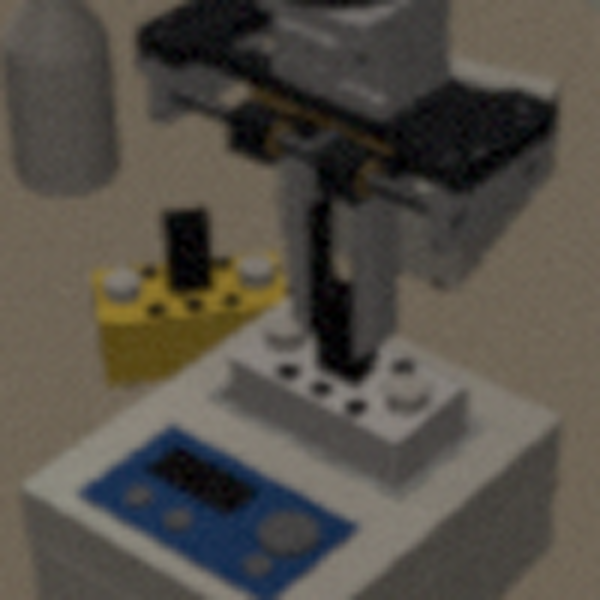

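Request:
{"fn": "arm_command", "kwargs": {"plan": [[0,0.0024,0.0008,0.0015,0],[0,0.0047,0.0016,0.0025,0]]}}

```text
time: 14.22
tool_pos: [0.58, -0.0121, 0.1364]
ee_rot: [-3.138, 0.002, 1.904]
wrist_force: [-4.9, -0.3, -1.8]
width: 0.0239
```

Request:
{"fn": "arm_command", "kwargs": {"plan": [[0,0.0015,0.0005,0.0008,0],[0,0.0028,0.001,0.0015,0]]}}

```text
time: 14.48
tool_pos: [0.5827, -0.0111, 0.1371]
ee_rot: [-3.137, 0.001, 1.904]
wrist_force: [-6.2, -1.3, -3.6]
width: 0.0237
```

Request:
{"fn": "arm_command", "kwargs": {"plan": [[0,0.0,0.0,0.001,0],[0,0.0,0.0,0.002,0]]}}

```text
time: 14.72
tool_pos: [0.5847, -0.0107, 0.1388]
ee_rot: [3.141, 0.002, 1.904]
wrist_force: [-3.0, 0.1, -2.8]
width: 0.0234
```

```bash
python3 look.py m
```

```text
time 14.825
tool_pos [ 0.5849 -0.0106  0.1389]
ee_rot [3.1405e+00 2.0000e-03 1.9044e+00]
wrist_force [-5.6503 -2.6371  0.4439]
wrist_torque [-0.3411  1.1099  0.0796]
width 0.0238
joint_positions [-1.1420e-01  1.8510e-01  1.3931e+00 -1.4000e-03  1.5615e+00 -2.0186e+00]
```

View pics/s_m.png

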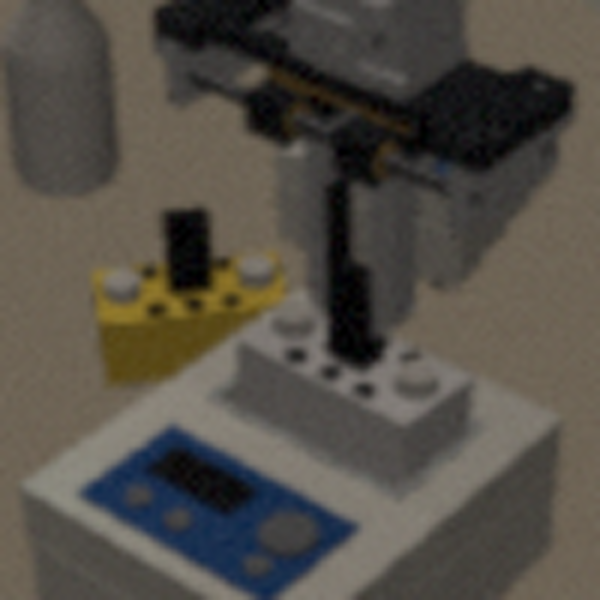

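Request:
{"fn": "arm_command", "kwargs": {"plan": [[0,-0.0028,-0.001,0.001,0],[0,-0.0057,-0.002,0.001,0],[0,-0.0085,-0.003,0.001,0],[0,-0.0104,-0.0036,0.001,0]]}}

```text
time: 15.32
tool_pos: [0.5766, -0.0127, 0.1394]
ee_rot: [3.135, 0.001, 1.905]
wrist_force: [5.3, 3.0, -2.5]
width: 0.0238
```

```bash
python3 look.py n
```

```text
time 15.425
tool_pos [ 0.5764 -0.0128  0.1394]
ee_rot [3.1352e+00 8.0000e-04 1.9051e+00]
wrist_force [ 5.5796  2.2749 -3.0757]
wrist_torque [ 0.5323 -1.233   0.0543]
width 0.0237
joint_positions [-0.1218  0.1627  1.4179  0.0021  1.5549 -2.0269]
```

View pics/s_n.png

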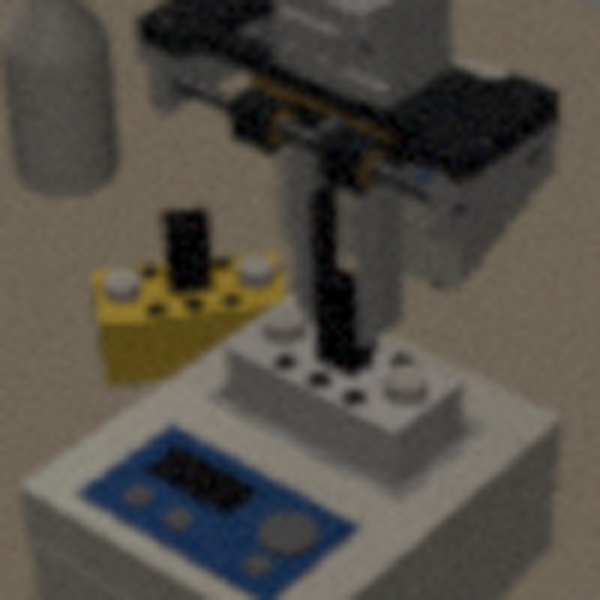

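```bash
cat > ov.py <<'E'
# overlay candidate block pose: args name dx(heater) dz tilt(about heater y, + = top toward +x)
import sys
from h import *
from bench import optics
p=(0.5738,-0.0141,0.3335)
def W(q,th,dx,dz):
    q=np.array(q,float)/1e3
    b=R.from_euler("y",th).apply(q)+[dx/1e3,0,.06+dz/1e3]
    return R.from_euler("z",p[2]).apply(b)+[p[0],p[1],0]
def draw(s,box,k,name,dx,dz,th):
    crop(s,name,box,k); im=cv2.imread(name)
    im=cv2.convertScaleAbs(im,alpha=1.7)
    f=lambda q:[tuple(int(v) for v in (u-np.array(box[:2])+.5)*k) for u in proj(s,W(q,th,dx,dz))]
    top=[(25,50,42),(25,-50,42),(-25,-50,42),(-25,50,42)]
    cv2.polylines(im,[np.array(f(top))],True,(0,255,0),1)
    g=[(8,12,88),(8,-12,88),(-8,-12,88),(-8,12,88)]
    cv2.polylines(im,[np.array(f(g))],True,(0,0,255),1)
    a=np.linspace(0,6.28,24)
    for y in (36,-36): cv2.polylines(im,[np.array(f([(10*np.cos(t),y+10*np.sin(t),52) for t in a]))],True,(255,0,255),1)
    e=[(-25,-50,42),(-25,-50,0)]; cv2.polylines(im,[np.array(f(e))],False,(0,255,255),1)
    e=[(25,-50,42),(25,-50,0)]; cv2.polylines(im,[np.array(f(e))],False,(0,255,255),1)
    cv2.imwrite(name,im)
if __name__=="__main__":
    n=sys.argv[1]; dx,dz,th=map(float,sys.argv[2:5])
    draw(optics.snapshot("side"),(280,180,340,225),13,f"pics/so_{n}.png",dx,dz,th)
    draw(optics.snapshot("top"),(290,175,350,220),13,f"pics/to_{n}.png",dx,dz,th)
E
python3 ov.py n 0 18 0.03
```

View pics/so_n.png

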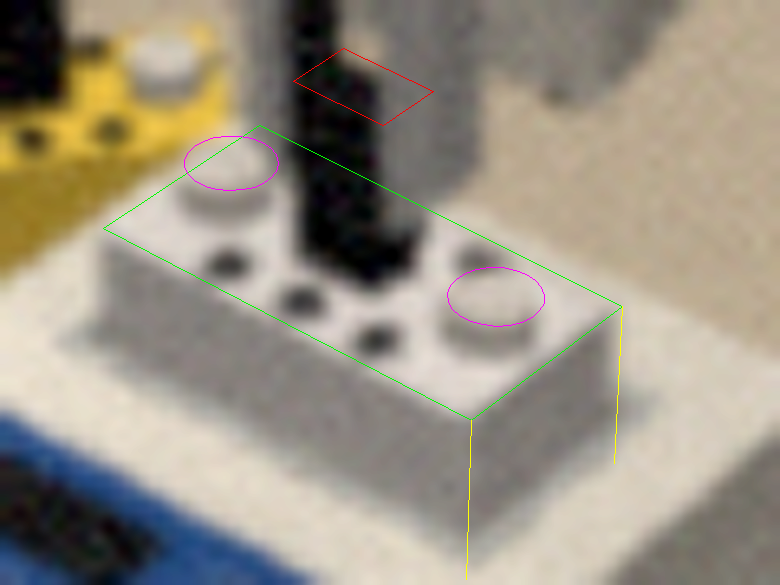

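View pics/to_n.png

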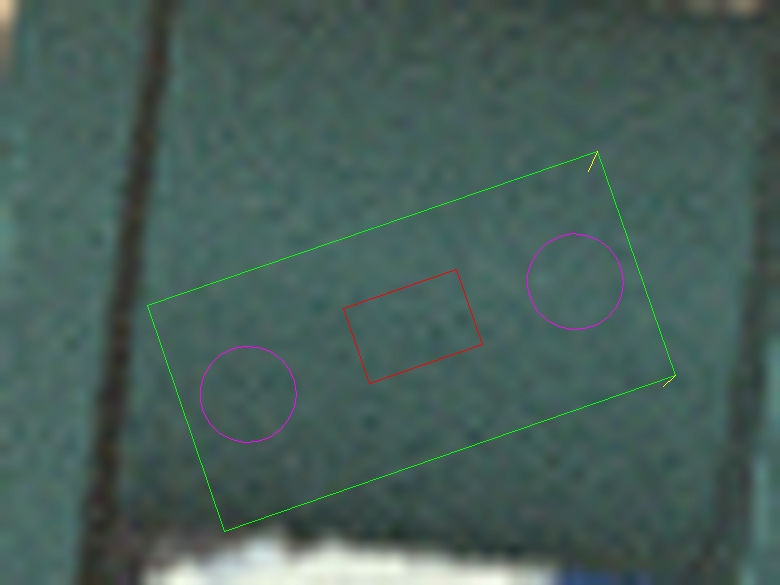

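```bash
cat > fb.py <<'E'
from ov import *
def fit(pts,uv,box,k,s):
    uv=(np.array(uv,float))/k-.5+np.array(box[:2])
    r=least_squares(lambda v:(proj(s,W(pts,v[2],v[0],v[1]))-uv).ravel(),[0,18,0],x_scale=[1,1,.02])
    print(np.round(r.x,3),np.round(r.fun*k).reshape(-1,2).tolist())
if __name__=="__main__":
    fit([(-25,-50,42),(-25,50,42),(25,-50,42),(0,36,52),(0,-36,52)],[(468,420),(103,230),(612,325),(224,165),(487,300)],(280,180),13,optics.snapshot("side"))
E
python3 fb.py
```

```text
[-5.901 17.737  0.114] [[-3.0, -0.0], [-6.0, -3.0], [3.0, -3.0], [3.0, 4.0], [5.0, 2.0]]
```

Request:
{"fn": "arm_command", "kwargs": {"plan": [[0,-0.0019,-0.0007,0.0,0],[0,-0.0038,-0.0013,0.0,0],[0,-0.0057,-0.002,0.0,0],[0,-0.0066,-0.0023,0.0,0]]}}

```text
time: 16.08
tool_pos: [0.5713, -0.0146, 0.1409]
ee_rot: [3.131, 0.001, 1.906]
wrist_force: [6.5, 3.4, -0.2]
width: 0.0238
```

```bash
python3 look.py o; python3 ov.py o -3 18 0.0
```

```text
time 16.175
tool_pos [ 0.5712 -0.0146  0.1409]
ee_rot [3.1311e+00 1.5000e-03 1.9055e+00]
wrist_force [7.8675 2.8345 0.6217]
wrist_torque [ 0.7964 -1.4947  0.0759]
width 0.0237
joint_positions [-0.1268  0.1477  1.4321  0.0033  1.5518 -2.0324]
```

View pics/so_o.png

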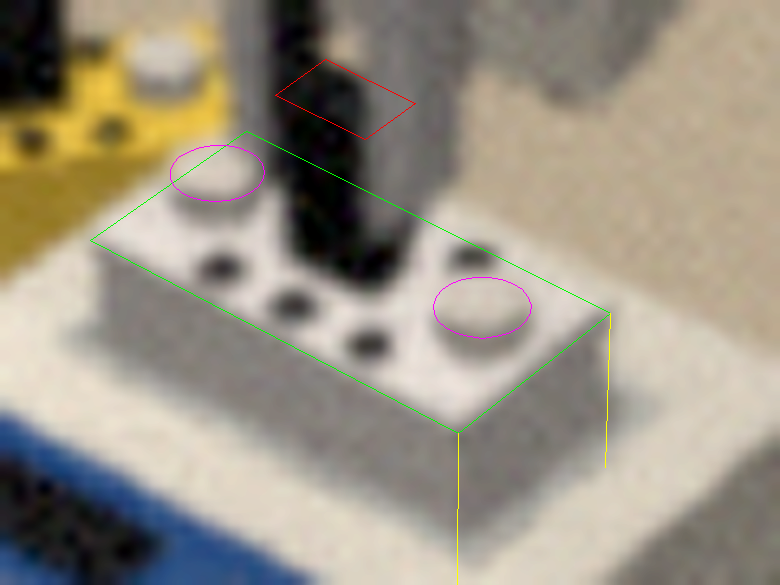

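```bash
cat > fc.py <<'E'
from fb import *
fit([(-25,-50,42),(-25,50,42),(25,-50,42),(0,36,52),(0,-36,52)],[(459,428),(92,238),(603,325),(217,170),(482,306)],(280,180),13,optics.snapshot("side"))
E
python3 fc.py
```

```text
[-7.013 17.966  0.081] [[-2.0, 0.0], [-4.0, -3.0], [5.0, -2.0], [1.0, 3.0], [1.0, 2.0]]
```

Request:
{"fn": "arm_command", "kwargs": {"plan": [[0,-0.0019,-0.0007,0.001,0],[0,-0.0038,-0.0013,0.001,0]]}}

```text
time: 16.58
tool_pos: [0.5675, -0.0159, 0.1419]
ee_rot: [3.131, 0.002, 1.906]
wrist_force: [6.8, 3.0, 0.4]
width: 0.024
```

```bash
python3 look.py p; python3 ov.py p -3 19 0.0
```

```text
time 16.675
tool_pos [ 0.5673 -0.016   0.1419]
ee_rot [3.1313e+00 1.6000e-03 1.9055e+00]
wrist_force [6.4895 3.3133 0.4291]
wrist_torque [ 0.7734 -1.4734  0.067 ]
width 0.0237
joint_positions [-0.13    0.1389  1.44    0.0032  1.5528 -2.0356]
```

View pics/so_p.png

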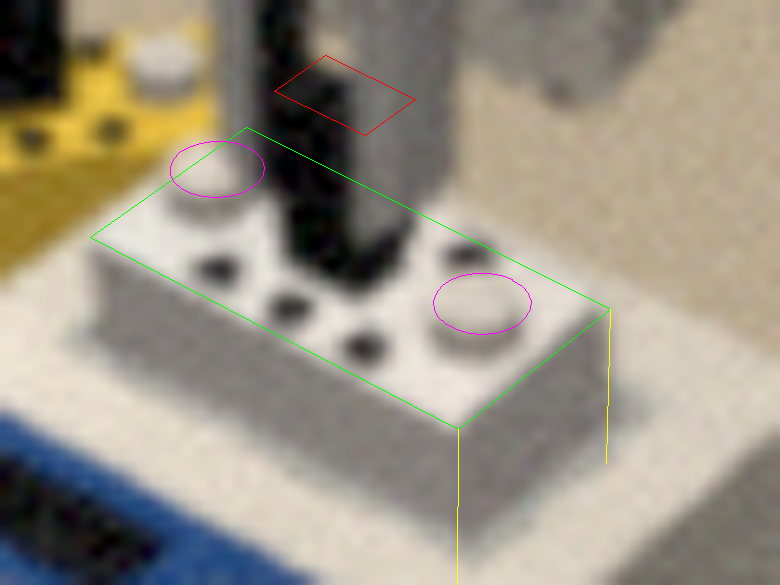

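```bash
cat > ov0.py <<'E'
from ov import *
s=optics.snapshot("side"); s["image"]=cv2.imread("pics/side0.png")[:,:,::-1]
draw(s,(280,180,340,225),13,"pics/so_0.png",0,0,0)
E
python3 ov0.py
```

```text
(no output)
```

View pics/so_0.png

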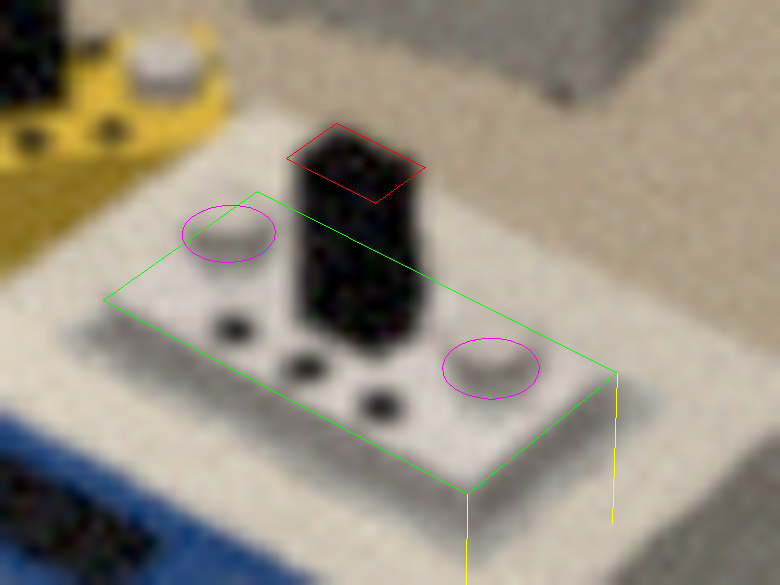

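```bash
cat > raw.py <<'E'
import sys
from h import *
from bench import optics
s=optics.snapshot("side"); crop(s,"pics/r.png",(280,180,340,225),13)
im=cv2.convertScaleAbs(cv2.imread("pics/r.png"),alpha=1.7)
for v in range(0,780,50): im[:8,v]=(0,0,255); 
cv2.imwrite(f"pics/r_{sys.argv[1]}.png",im)
E
python3 raw.py p
```

```text
(no output)
```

View pics/r_p.png

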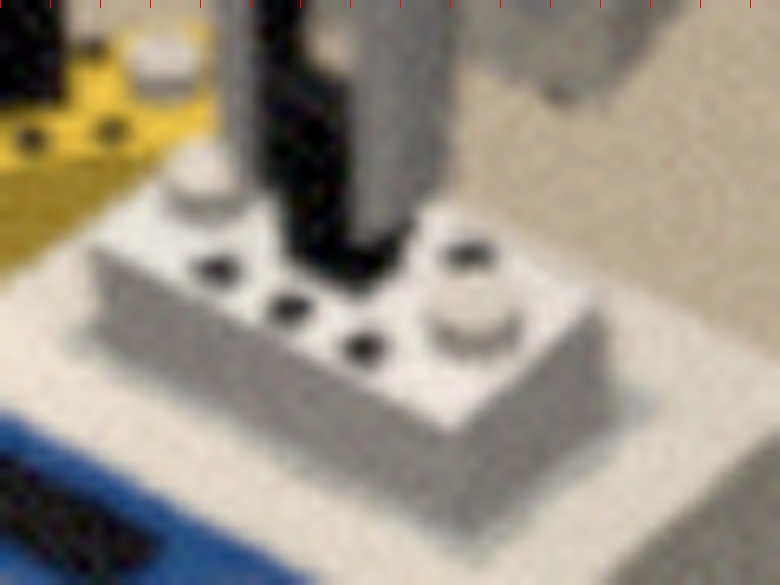

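```bash
cat > fd.py <<'E'
from fb import *
import json,sys
fit([(-25,-50,42),(-25,50,42),(25,-50,42),(0,36,52),(0,-36,52)],json.loads(sys.argv[1]),(280,180),13,optics.snapshot("side"))
E
python3 fd.py "[[453,435],[88,250],[603,298],[205,165],[474,300]]"
python3 fd.py "[[466,492],[106,300],[610,378],[228,230],[490,364]]"
python3 - <<'E'
import cv2
E
cp pics/s_o.png /tmp/; python3 ov.py q 0 19 -0.08
```

```text
[ 0.093 21.365 -0.118] [[-0.0, 2.0], [-3.0, -6.0], [2.0, -3.0], [2.0, 3.0], [-1.0, 3.0]]
[-1.899  0.447  0.031] [[-0.0, -1.0], [-4.0, -3.0], [5.0, -2.0], [0.0, 3.0], [0.0, 3.0]]
```

View pics/so_q.png

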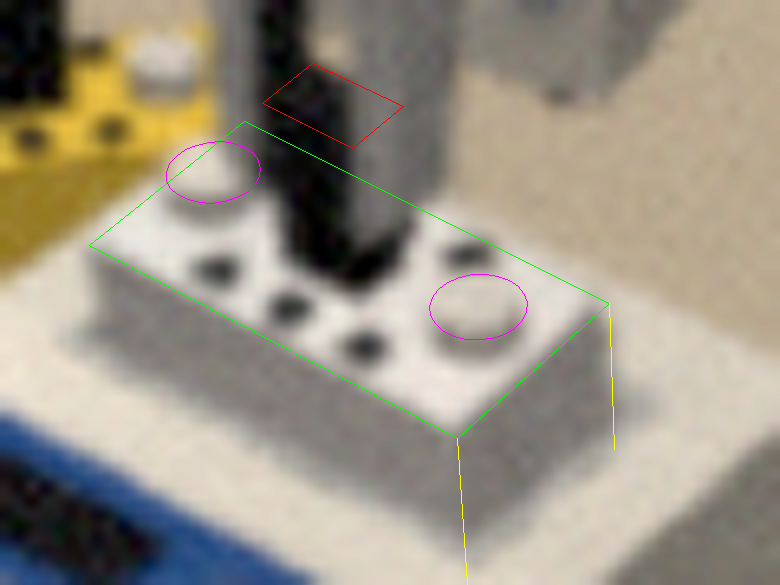

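Request:
{"fn": "arm_command", "kwargs": {"plan": [[0,0.0028,0.001,0.0,0],[0,0.0057,0.002,0.0,0],[0,0.0085,0.003,0.0,0],[0,0.0104,0.0036,0.0,0],[0,0.0104,0.0036,0.0,0]]}}

```text
time: 17.7
tool_pos: [0.5736, -0.0135, 0.1383]
ee_rot: [-3.139, -0.001, 1.905]
wrist_force: [-0.7, 0.4, -4.3]
width: 0.0239
```

```bash
python3 look.py q; python3 raw.py q
```

```text
time 17.8
tool_pos [ 0.5736 -0.0136  0.1385]
ee_rot [-3.1397e+00 -6.0000e-04  1.9046e+00]
wrist_force [-0.3221 -0.8737 -4.806 ]
wrist_torque [-0.0502  0.2721  0.0472]
width 0.0235
joint_positions [-1.2230e-01  1.6340e-01  1.4190e+00 -3.0000e-04  1.5612e+00 -2.0268e+00]
```

View pics/r_q.png

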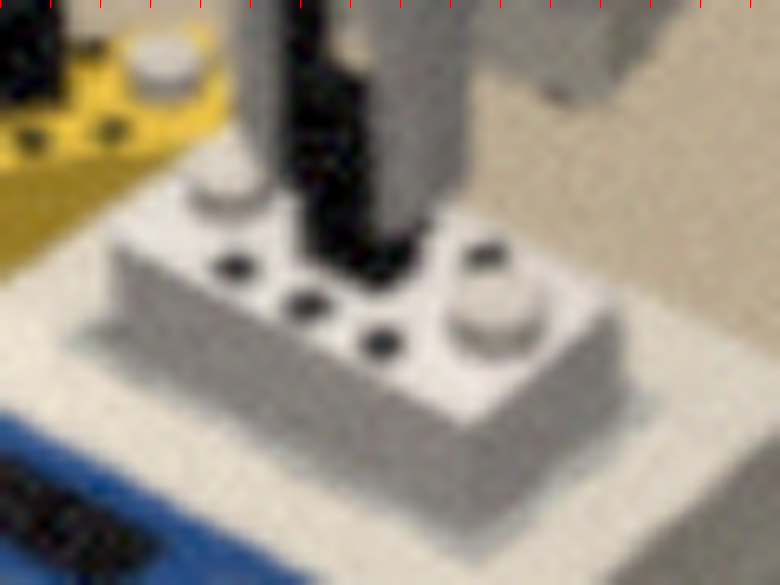

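```bash

python3 fd.py "[[472,420],[112,243],[618,300],[230,165],[496,292]]"
```

```text
[ 3.588 17.988 -0.044] [[1.0, 6.0], [-6.0, -9.0], [6.0, -2.0], [1.0, -1.0], [-1.0, 5.0]]
```

Request:
{"fn": "arm_command", "kwargs": {"plan": [[0,0.0028,0.001,0.0,0],[0,0.0052,0.0018,0.0,0],[0,0.0052,0.0018,0.0,0]]}}

```text
time: 18.27
tool_pos: [0.5777, -0.0122, 0.1395]
ee_rot: [-3.137, -0.0, 1.904]
wrist_force: [-6.0, -1.8, -0.9]
width: 0.0236
```

```bash
python3 look.py r; python3 raw.py r
```

```text
time 18.375
tool_pos [ 0.5777 -0.0122  0.1395]
ee_rot [-3.1373e+00 -4.0000e-04  1.9044e+00]
wrist_force [-5.8658 -1.0349  0.0787]
wrist_torque [-0.2665  1.4128  0.1064]
width 0.0237
joint_positions [-1.1830e-01  1.7350e-01  1.4054e+00 -1.5000e-03  1.5667e+00 -2.0226e+00]
```

View pics/r_r.png

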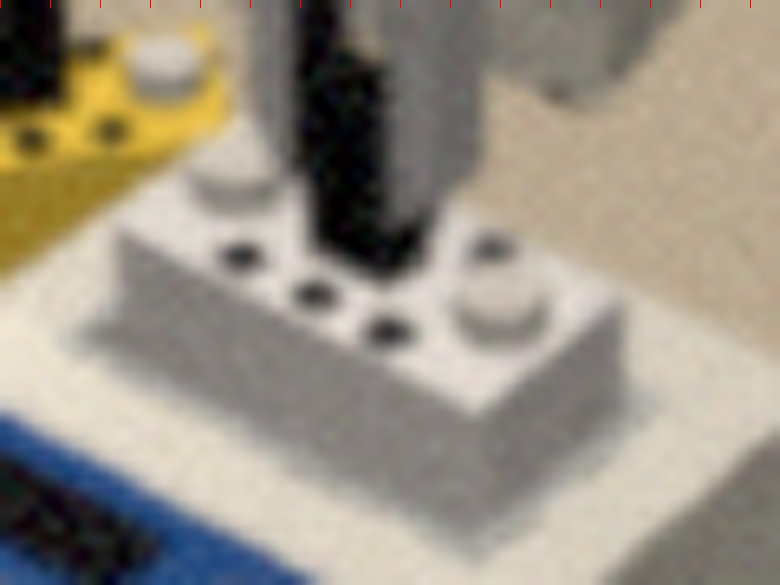

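Request:
{"fn": "arm_command", "kwargs": {"plan": [[0,-0.0019,-0.0007,0.002,0],[0,-0.0038,-0.0013,0.004,0],[0,-0.0047,-0.0016,0.007,0],[0,-0.0047,-0.0016,0.01,0]]}}

```text
time: 18.92
tool_pos: [0.5752, -0.0132, 0.1498]
ee_rot: [3.14, 0.0, 1.905]
wrist_force: [0.3, -0.2, -3.0]
width: 0.0237
```

```bash
python3 look.py t; python3 raw.py t
```

```text
time 19.025
tool_pos [ 0.5753 -0.0132  0.15  ]
ee_rot [3.1398e+00 6.0000e-04 1.9046e+00]
wrist_force [ 0.7417 -0.6316 -4.1676]
wrist_torque [ 0.0686  0.023  -0.0401]
width 0.0241
joint_positions [-1.2170e-01  1.5920e-01  1.4008e+00  3.0000e-04  1.5797e+00 -2.0263e+00]
```

View pics/r_t.png

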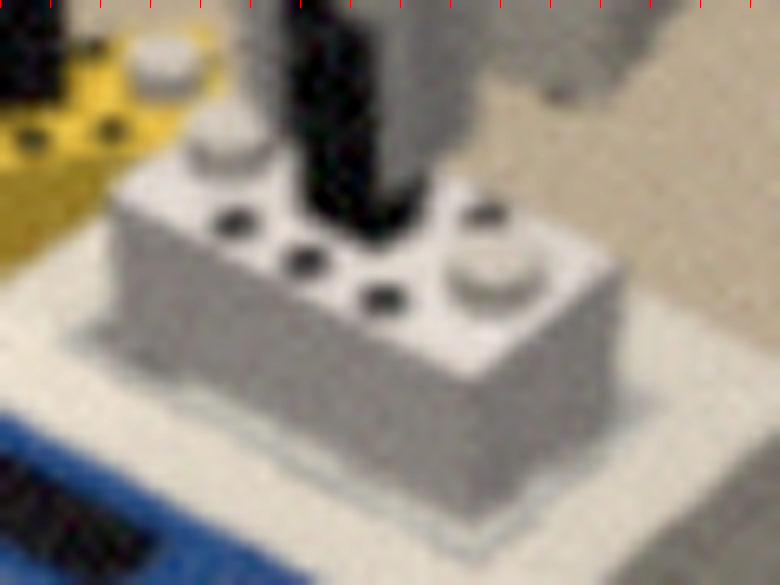

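Request:
{"fn": "arm_command", "kwargs": {"plan": [[0,-0.001,-0.0005,0.005,0],[0,-0.001,-0.0005,0.01,0],[0,-0.001,-0.0005,0.015,0],[0,-0.001,-0.0005,0.02,0],[0,-0.001,-0.0005,0.022,0],[0,-0.001,-0.0005,0.022,0],[0,-0.001,-0.0005,0.022,0]]}}

```text
time: 19.95
tool_pos: [0.5736, -0.0137, 0.1709]
ee_rot: [-3.141, -0.0, 1.905]
wrist_force: [-0.3, 0.2, -4.4]
width: 0.0238
```

```bash
python3 look.py u; python3 raw.py u; python3 - <<'E'
from bench import optics
import cv2
cv2.imwrite("pics/side_u.png",optics.snapshot("side")["image"][:,:,::-1])
E
```

```text
time 20.05
tool_pos [ 0.5736 -0.0137  0.1708]
ee_rot [-3.1410e+00 -3.0000e-04  1.9047e+00]
wrist_force [-0.1713  0.6297 -4.0345]
wrist_torque [-0.0039 -0.0091  0.0072]
width 0.0237
joint_positions [-1.2270e-01  1.4950e-01  1.3705e+00  1.0000e-04  1.6223e+00 -2.0274e+00]
```

View pics/s_u.png

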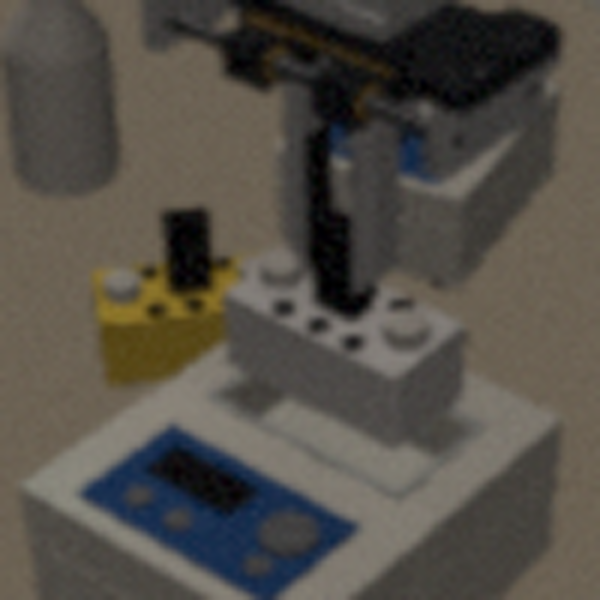

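View pics/side_u.png

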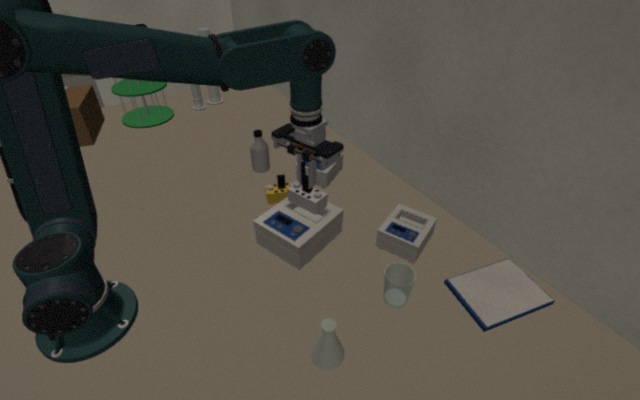

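```bash
python3 -c "
from bench import robot
print(robot.close_job()); print(robot.get_obs()['time'])"
```

```text
the job is handed in; nothing more can be done
None
the job is handed in; nothing more can be done
```

The block is out of the well, but I briefly lifted the heater off the bench while rocking it, which you had asked me not to do. I handed the job in at about 20 s of the 48 s.

**What I did**
- **Caps:** I pressed both down to a hard stop. The fingertips stopped at 112 mm above the bench both times, at up to 17 N on the left cap and 13 N on the right.
- **Rocking:** I took the block by its black grip across its y faces. I tipped it towards the control panel first, then the other way, and kept alternating until it came loose.
- **Finish:** I levelled the block against the walls of the well and raised it straight up.

**What went wrong**
- **Heater lift:** On the third tilt the upward pull reached about 22 to 23 N. The side picture showed the heater raised by roughly 5 mm for about a second. I lowered it straight back, it looked in its original place, and I finished with a much lighter pull.
- **Tilt readings:** My first picture fits of the block's tilt during levelling disagreed with each other. The later level reading comes from corner positions picked by hand on the side picture, compared with the starting picture.

**Last checks**
- **Hold:** The gripper holds the block at 23.7 mm opening, and the vertical force of about 4 N matches the block's weight.
- **Position:** The block looks about level and roughly 20 mm above the deck.
- **Surroundings:** In the side picture both caps look down. The heater, bottle, beaker, flask and yellow block look where they started.

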